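# Tip the slide box onto its base and push it home against the stop

### The job

One slide box was left standing on its end in front of the steel stop. Push it over with the fingers so that it comes to lie on its base with the lid on top, and then push it along the desk until its long side lies flush against the stop, next to the slide box that is already there. Only push: do not grasp or lift the box, and leave the other slide box, the dropper bottle and the canister where they are.

Things in the scene. Friction and masses are not known exactly. Their poses are not given: they have to be found in the camera images.
- slide_box: The box to move: closed blue carton with white lid, 31 mm (own x) by 81 (own y) by 52 (own z), 120 g. Origin: centre of the underside (31 x 81 mm base); own z points from base to lid. It starts on end, 81 mm tall, own y up, origin 40 mm high, own z level: the lid looks to the robot's right (-y, within 0.7 rad), the base left. Pushed high on the lid it topples onto its base.
- other_box: An identical slide box, already lying on its base with its lid up, long side against the left part of the stop. Origin at the centre of its underside. Not to be moved.
- stop: Steel angle fixed to the desk: 280 mm long (own y), 36 high, 4 thick, low foot behind. Origin on the desk, at the middle of its front face; own x points away from the robot, square to that face (up to 0.22 rad askew to world x). Boxes lie on its -x side; one lying flush has its origin at own x = -16 mm.
- dropper_bottle: Amber dropper bottle with a red rubber bulb, 30 mm across, 118 mm tall, standing to the left of the work in front of the stop. Origin at the centre of its underside. Not to be moved.
- canister: Black plastic canister with a clear cap, 38 mm across, 56 mm tall, standing beyond the left end of the stop. Origin at the centre of its underside. Not to be moved.
Things that resemble listed ones, but are neither listed nor needed, are in the scene too. What is shaped like the slide_box but pink is not meant.

How it is judged:
By the outcome, as a careful person would: the job done as asked, in the order asked, and still so for the second after the job is handed in, with the robot touching nothing.
It also fails if it takes over 43 s, if anything falls off the work surface, if the arm or the gripper's body presses on something with over 40 N, if the wrist force passes 120 N, or if a joint passes its speed limit or range.

### The arm

A 6-joint arm with a two-finger parallel gripper is mounted at the origin on a cart in front of the work surface, level with it; the furniture and walls round the work are solid. World frame = base frame: x ahead of the robot, y to its left, z up, the work surface at z = 0. Lengths are in m, angles in rad, forces in N, time in s.
With the tool pointing down it reaches from about 0.425 to 0.95 m from the base axis. Payload 3.5 kg.
Tool frame: the origin (TCP) lies midway between the tips of the shut fingers; the grasp point (between the pads) lies grasp_offset behind it (grasp_offset is the distance from the TCP to the grasp point, in m); z points along the fingers, y is the direction in which the jaws open and shut (so a half turn about z gives the same grasp; the last joint's range is limited). The gripper opens to 85 mm and grips with 20 to 120 N. Pads are 22 mm wide; open, the fingers measure 114 mm over their backs; the gripper's body (76 mm by 85 mm) begins 54 mm behind the grasp point. The pads swing forward as they close: fully open they stand 13 mm farther back than shut.
Start: joints at [-1.313, 0.286, 1.577, -0, 1.279, -0.15], TCP at [0.268, -0.62, 0.231] pointing down, gripper open.
Joint ranges: [-2.77, 2.77], [-0.9, 2.22], [0.21, 2.48], [-1.53, 4.67], [0.24, 2.81], [-2.84, 2.84]. Speed limits (rad/s): [2.79, 2.79, 3.14, 3.14, 3.14, 3.14].

### API

Orientations are given as a unit quaternion [x, y, z, w].
In Python, from plant import * gives the robot as it stands.
- The arm moves only by the tool jog_arm, never from a script. Its argument "targets" is text: rows parted by semicolons, each of 7 numbers parted by spaces: the shift along the world's x, y, z in mm, then the turn, a rotation vector about the world's x, y, z in degrees, then the gripper's target within -1 to 1 (fully open at 1, half-way at 0, shut at -1). A call has 1 to 10 rows; each row shifts and turns the pose as measured when the row begins; what a row does not reach is not made up. A row lasts 1/12 s, in which the tool goes at most 41.7 mm and 7.16 degrees, less where a joint would pass 70% of its speed; a pose out of reach is approached as far as the arm can. A call with a gripper value outside its range is refused whole. The fingers move at their own pace and stop on an object; "force" is the grip in N (left out, the last holds). Time passes only in rows, so rows that do not move let the fingers close. It gives the time, the measured TCP pose, the force and the opening at its end, in the units of the state.
- get_state(): the state, without advancing time (a new reading comes with each control period).
- read_camera(name): name is "scene" or "top" or "wrist"; returns a dict with "pixels" (400x640x3 uint8, blue, green, red), "mtx" (3x3 intrinsics, pixels), "world_from_camera" (4x4, takes a point from camera to world coordinates). Camera axes: x right, y up, looking along -z (the intrinsics and any distortion apply to the point x, -y, -z); pixel columns grow to the right and rows downward; lengths in m; the calibration is good to about 2 mm. The wrist camera is an equidistant fisheye: a pixel r from the principal point sees the ray r / f radians off the axis. A picture is of the moment at which its call begins. There is no depth.
- sign_off(): hands the job in, once; it reports no verdict.
Trained networks look in a picture, given as the dict that the camera call returned (one of the last four; its "shot" number tells which), for a name from the list of things; names that differ only in an ending like _2 or _b are one class to them, and where a whole thing is asked for, a point or a joint stands for the part that bears it (a point fixed in the world has none). Each returns a list of dicts, best first, with "p" (0 to 1); they miss things now and then, are a little off and sometimes report something else, mostly with a low value. They report only what shows in the picture. A call takes as long as a camera call. They do not tell look-alikes from the thing itself.
- spot_in(target, picture): "uv" ([column, row] in pixels, amid what is visible of it).
- silhouettes(target, picture): "mask" (400x640 bool, what is visible of it) and "uv" ([column, row] in pixels, amid what is visible of it).
- mark_of(target, picture): "uv" ([column, row] in pixels: a listed point, or the origin of a listed thing).
The state is a dict: "time": time; "qpos": joint angles; "dq": joint speeds; "joint_efforts": joint torques, N m; "eef_pos": TCP position; "tcp_rot": TCP orientation; "contact_force": force on the tool from outside, world axes, zero at the start; "wrist_torque": the same for the moment, N m; "opening": opening from 0.0 (shut) to 1.0 (fully open).
Only numpy, scipy, OpenCV 4.12 (cv2) and the standard library are available. Lean on these libraries where they do the work, as an engineer would, in place of code of your own. Each camera call takes 0.05 s, during which the arm holds its last target.

## Working session

There is one attempt and no reset: what is moved stays moved. The work goes in short steps, Python scripts to look and compute and a tool call to move; the robot and the scene stay as the last step left them, time stands still between calls to the robot, and variables do not carry over. Pictures are saved under pics/ and viewed, and the job is handed in when it is done.

Besides the shell and the picture viewer there is one more tool, called after ">>>" as name(argument=value, ...) on one line, values as JSON. jog_arm: Moves the arm, as the interface text tells. Its arguments: {"type":"object","properties":{"targets":{"type":"string"},"force":{"type":"number"}},"required":["targets"]}

```bash
ls; mkdir -p pics; python3 - <<'E'
from plant import *
import cv2,pickle
s=get_state();print(s)
for n in("scene","top"):
    p=read_camera(n);cv2.imwrite(f"pics/{n}0.png",p["pixels"]);pickle.dump(p,open(f"{n}0.pkl","wb"));print(n,p["mtx"],p["world_from_camera"],[k for k in p])
    for t in("slide_box","stop","dropper_bottle","canister"):
        print(t,[(r["uv"],r["p"]) for r in mark_of(t,p)],[(r["uv"],r["p"]) for r in spot_in(t,p)])
E
```

```text
pics
{'time': 0.0, 'qpos': array([-1.31304687e+00,  2.87186076e-01,  1.57817999e+00, -2.75771696e-05,
        1.27858889e+00, -1.49995171e-01]), 'dq': array([ 0.00075532, -0.00106344, -0.00116192, -0.00135942, -0.0009687 ,
       -0.00087217]), 'joint_efforts': array([ 2.26796117e-03, -4.05988061e+01, -2.92620885e+01, -1.85471436e-05,
        5.88952244e-03, -1.35239702e-06]), 'eef_pos': array([ 0.26751917, -0.61900924,  0.22993195]), 'tcp_rot': array([ 9.79288431e-01,  2.02466723e-01, -7.67864274e-05, -1.17872499e-03]), 'contact_force': array([0.56023573, 1.05664916, 0.94488544]), 'wrist_torque': array([ 0.01582887, -0.01775477, -0.03473534]), 'opening': 0.997141771669025}
scene [[368.10626169   0.         318.07603543]
 [  0.         368.10626169 195.05589857]
 [  0.           0.           1.        ]] [[-0.50343523  0.47514092 -0.72166064 -0.01350768]
 [-0.86385285 -0.25973347  0.4316211   0.54731139]
 [ 0.01764143  0.84070187  0.54121082  0.52191355]
 [ 0.          0.          0.          1.        ]] ['pixels', 'mtx', 'world_from_camera', 'shot']
slide_box [([391.1, 189.7], 0.81
[... 246 characters left out ...]
0.67), ([283.3, 232.8], 0.37)]
top [[501.38066565   0.         317.45447007]
 [  0.         501.38066565 208.22251204]
 [  0.           0.           1.        ]] [[ 0.02763976  0.99252501 -0.11887028  0.4933106 ]
 [-0.99958461  0.02841387  0.00482207  0.19552913]
 [ 0.00816359  0.11868762  0.99289808  1.09038465]
 [ 0.          0.          0.          1.        ]] ['pixels', 'mtx', 'world_from_camera', 'shot']
slide_box [([406.6, 241.0], 0.82), ([357.5, 220.4], 0.72)] [([369.5, 213.2], 0.96), ([419.9, 237.5], 0.86)]
stop [([316.9, 188.2], 0.92)] [([323.9, 183.4], 0.66)]
dropper_bottle [([260.3, 247.2], 0.64)] [([259.6, 246.3], 0.46)]
canister [([227.5, 202.3], 0.69)] [([224.3, 201.4], 0.83)]
```

```bash
python3 - <<'E'
import cv2
a=cv2.imread("pics/scene0.png")[130:290,200:460];cv2.imwrite("pics/sc1.png",cv2.resize(a,None,fx=3,fy=3,interpolation=2))
a=cv2.imread("pics/top0.png")[140:300,200:460];cv2.imwrite("pics/tc1.png",cv2.resize(a,None,fx=3,fy=3,interpolation=2))
E
```

```text
(no output)
```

View pics/scene0.png

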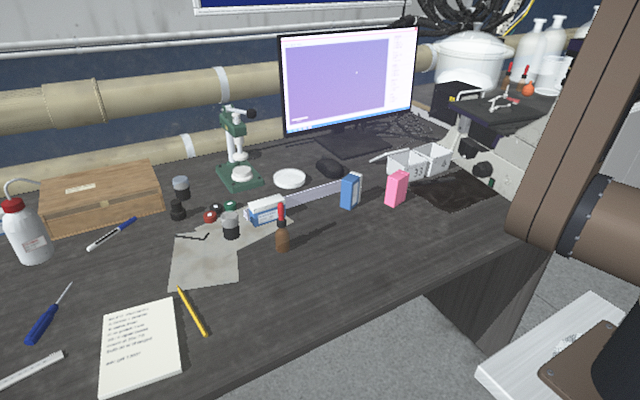

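View pics/sc1.png

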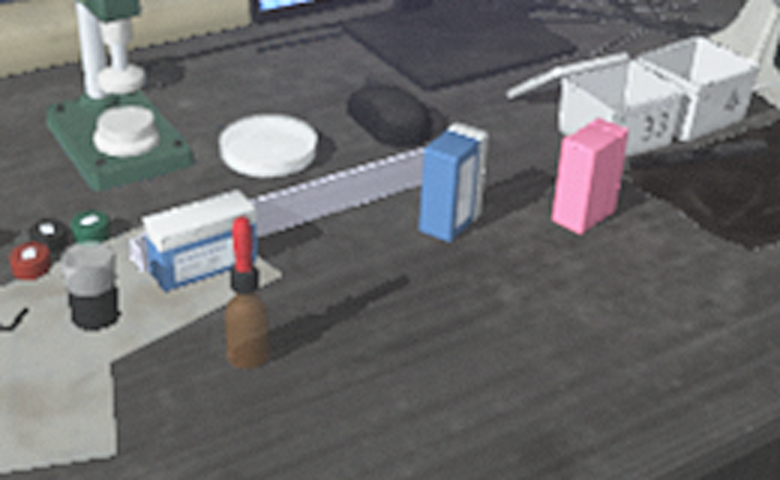

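View pics/tc1.png

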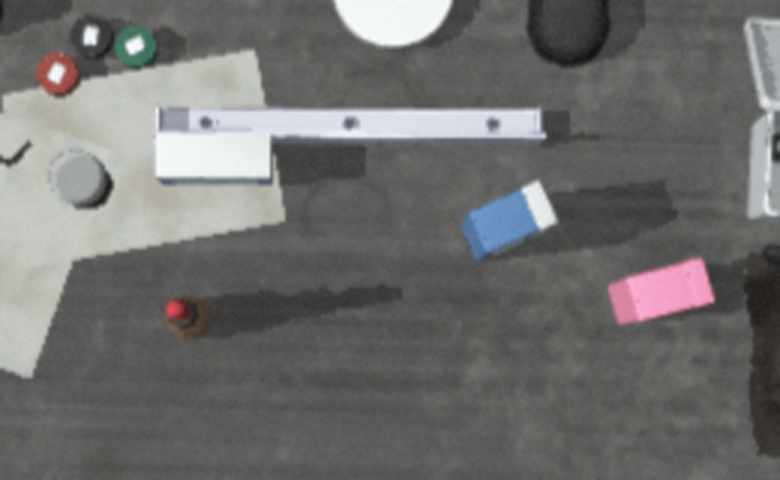

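View pics/top0.png

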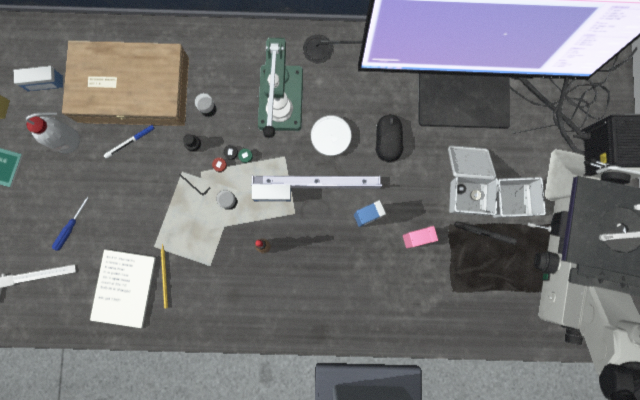

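Candidates for slide_box in the top view are the blue/white box at (370,213) and the pink one at (420,237). The blue one, with its white lid facing right, fits. The pink one is excluded. Next I'll measure it.

```bash
cat > h.py <<'E'
import numpy as np,cv2
def ray(p,uv):
    K=p["mtx"];T=p["world_from_camera"]
    d=np.array([(uv[0]-K[0,2])/K[0,0],-(uv[1]-K[1,2])/K[1,1],-1.]);return T[:3,3],T[:3,:3]@d
def atz(p,uv,z):
    o,d=ray(p,uv);return o+d*(z-o[2])/d[2]
def proj(p,X):
    T=p["world_from_camera"];c=T[:3,:3].T@(np.array(X,float)-T[:3,3]);K=p["mtx"]
    return np.array([K[0,2]+K[0,0]*c[0]/-c[2],K[1,2]+K[1,1]*c[1]/c[2]])
def tri(p,u,q,v):
    o,d=ray(p,u);e,f=ray(q,v)
    A=np.stack([d,-f],1);s=np.linalg.lstsq(A,e-o,rcond=None)[0]
    a=o+d*s[0];b=e+f*s[1];return (a+b)/2,np.linalg.norm(a-b)
E
python3 - <<'E'
import pickle,cv2
a=cv2.imread("pics/top0.png")[190:235,345:395];b=cv2.imread("pics/scene0.png")[165:215,330:370]
cv2.imwrite("pics/t2.png",cv2.resize(a,None,fx=12,fy=12,interpolation=2))
cv2.imwrite("pics/s2.png",cv2.resize(b,None,fx=12,fy=12,interpolation=2))
import plant;print([n for n in dir(plant) if n[0]!='_'],getattr(plant,'grasp_offset',None))
E
```

```text
['Unreachable', 'get_state', 'grasp_offset', 'mark_of', 'read_camera', 'sign_off', 'silhouettes', 'spot_in'] 0.0187
```

View pics/t2.png

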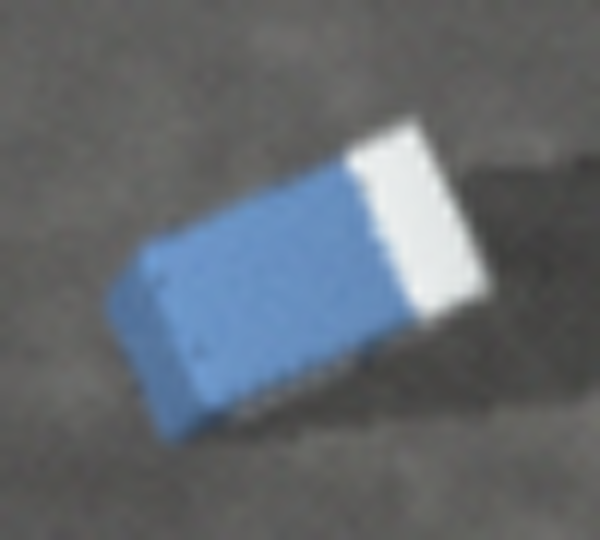

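View pics/s2.png

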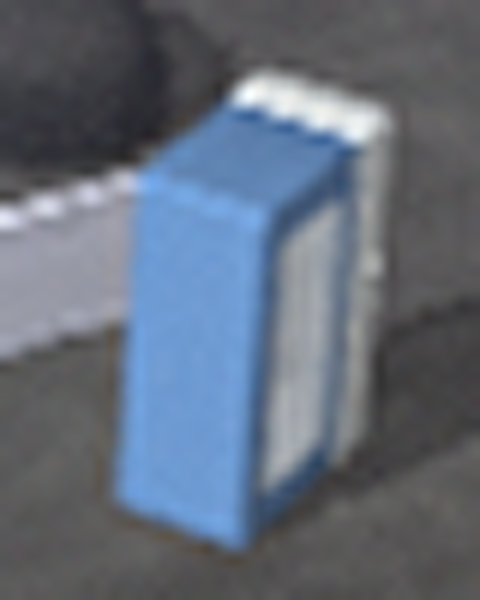

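```bash
python3 - <<'E'
import pickle,cv2
from h import *
t=pickle.load(open("top0.pkl","rb"));s=pickle.load(open("scene0.pkl","rb"))
T=[(145,245),(205,408),(490,295),(415,118)];S=[(150,180),(262,215),(390,115),(255,72)]
P=[]
for a,b in zip(T,S):
    u=np.array(a)/12+[345-.46,190-.46];v=np.array(b)/12+[330-.46,165-.46]
    print(tri(t,u,s,v),atz(t,u,.081));P.append(atz(t,u,.081))
P=np.array(P);print("c",P.mean(0),"dz",P[2:].mean(0)-P[:2].mean(0),P[1]-P[0])
d=P[2:].mean(0)-P[:2].mean(0);print("ang",np.arctan2(d[1],d[0]))
for n,uv in(("o",(316.9,188.2)),):print(n,atz(t,uv,0))
a=cv2.imread("pics/top0.png")[165:210,245:395];cv2.imwrite("pics/t3.png",cv2.resize(a,None,fx=5.3,fy=5.3,interpolation=2))
E
```

```text
(array([0.61226219, 0.10928367, 0.07723396]), np.float64(0.0037239470861305003)) [0.61288725 0.11112158 0.081     ]
(array([0.58512611, 0.09984178, 0.08055772]), np.float64(0.001528938039240481)) [0.58553427 0.10050269 0.081     ]
(array([0.6062504 , 0.05255116, 0.07967166]), np.float64(0.00016449014947534583)) [0.60605284 0.05267313 0.081     ]
(array([0.63618759, 0.06536955, 0.07846653]), np.float64(0.00011807706335384336)) [0.63586423 0.06574328 0.081     ]
c [0.61008465 0.08251017 0.081     ] dz [ 0.02174778 -0.04660393  0.        ] [-0.02735298 -0.01061889  0.        ]
ang -1.134181906845594
o [0.66817951 0.19268011 0.        ]
```

View pics/t3.png

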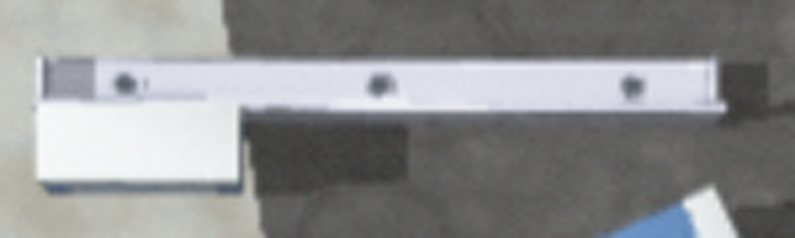

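```bash
python3 - <<'E'
import pickle
from h import *
t=pickle.load(open("top0.pkl","rb"));s=pickle.load(open("scene0.pkl","rb"))
f=lambda c:np.array(c)/5.3+[245-.4,165-.4]
for c,z in(((245,109),.036),((725,112),.036),((40,182),.052),((242,184),.052),((240,105),.052)):print(c,atz(t,f(c),z))
a=atz(t,f((245,109)),.036);b=atz(t,f((725,112)),.036);print("ang stop x-axis",np.arctan2(*(a-b)[[0,1]]*[-1,1]), np.degrees(np.arctan2((a-b)[0],(a-b)[1])))
# scene edges of stop: project check
for X in (b, b*[1,1,0]):print(proj(s,X),proj(t,X))
print(atz(t,(260.5,247),0), atz(t,(419.9,237.5),.07))
E
```

```text
(245, 109) [0.66733253 0.24843865 0.036     ]
(725, 112) [0.67170748 0.05549961 0.036     ]
(40, 182) [0.63323935 0.32735247 0.052     ]
(242, 184) [0.63473281 0.24780126 0.052     ]
(240, 105) [0.66623613 0.24966665 0.052     ]
ang stop x-axis 0.022671363110264076 -1.2989734220267188
[345.14804127 178.04831592] [381.39245283 185.73207547]
[344.37851587 189.64536818] [379.18989787 188.399457  ]
[0.5356726  0.31133812 0.        ] [ 0.56135315 -0.01988584  0.07      ]
```

```bash
python3 - <<'E'
from plant import *
import cv2,pickle
from h import *
p=read_camera("wrist");cv2.imwrite("pics/w0.png",p["pixels"])
t=pickle.load(open("top0.pkl","rb"))
a=t["pixels"][120:400,440:640];cv2.imwrite("pics/t4.png",cv2.resize(a,None,fx=2.1,fy=2.1,interpolation=2))
for uv in((560,180),(600,380),(560,260),(600,350),(310,355),(560,355)):print(uv,atz(t,uv,0),atz(t,uv,.2))
print(proj(t,[.268,-.62,.231]))
E
```

```text
(560, 180) [ 0.70212554 -0.34482658  0.        ] [ 0.66382439 -0.24571372  0.2       ]
(600, 380) [ 0.27543558 -0.41682374  0.        ] [ 0.31539854 -0.30450505  0.2       ]
(560, 260) [ 0.52570316 -0.33954332  0.        ] [ 0.51976167 -0.24139952  0.2       ]
(600, 350) [ 0.33729141 -0.41926528  0.        ] [ 0.36590868 -0.30649876  0.2       ]
(310, 355) [0.31072593 0.1973556  0.        ] [0.34421589 0.19702059 0.2       ]
(560, 355) [ 0.32467958 -0.33352333  0.        ] [ 0.35561013 -0.23648373  0.2       ]
[801.63765126 418.8120323 ]
```

View pics/w0.png

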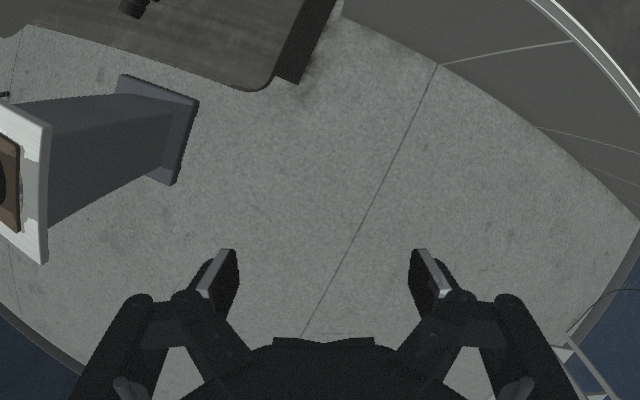

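View pics/t4.png

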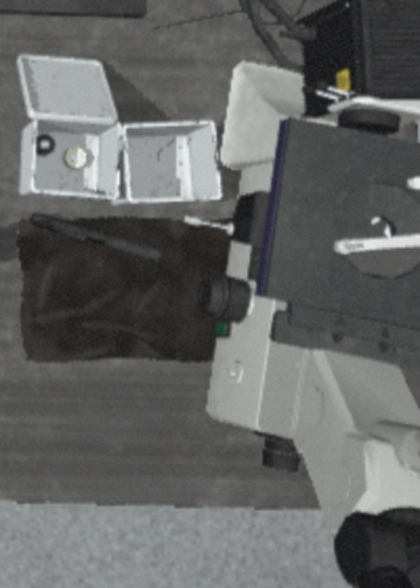

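>>> jog_arm(targets="0 0 40 0 0 0 -1;0 0 40 0 0 0 -1;0 0 40 0 0 0 -1;0 0 40 0 0 0 -1;0 0 40 0 0 0 -1;0 0 40 0 0 0 -1;0 0 40 0 0 0 -1", force=40)

```text
time: 1.53
eef_pos: [0.2655, -0.6113, 0.5043]
tcp_rot: [0.979, 0.202, -0.001, -0.016]
contact_force: [0.3, -1.4, 0.1]
opening: 0.009
```

```bash
python3 - <<'E'
from plant import *
import cv2
for n in("wrist","scene","top"):
    p=read_camera(n);cv2.imwrite(f"pics/{n}1.png",p["pixels"])
    if n=="wrist":print(p["mtx"],p["world_from_camera"])
s=get_state();print(s["eef_pos"],s["tcp_rot"],s["opening"],s["qpos"])
E
```

```text
[[309.70691629   0.         323.19031096]
 [  0.         309.70691629 193.89698376]
 [  0.           0.           1.        ]] [[ 0.39568002  0.87125807  0.29042502  0.33894717]
 [-0.91782497  0.38621982  0.09182359 -0.5853725 ]
 [-0.03216586 -0.30289209  0.95248188  0.64566028]
 [ 0.          0.          0.          1.        ]]
[ 0.26570686 -0.61208208  0.5089939 ] [ 9.79235825e-01  2.02449601e-01 -5.28549763e-04 -1.05393723e-02] 0.00028162198168756963 [-1.31306657e+00  2.24167905e-01  1.15993085e+00  8.09130611e-05
  1.77859938e+00 -1.49994754e-01]
```

View pics/wrist1.png

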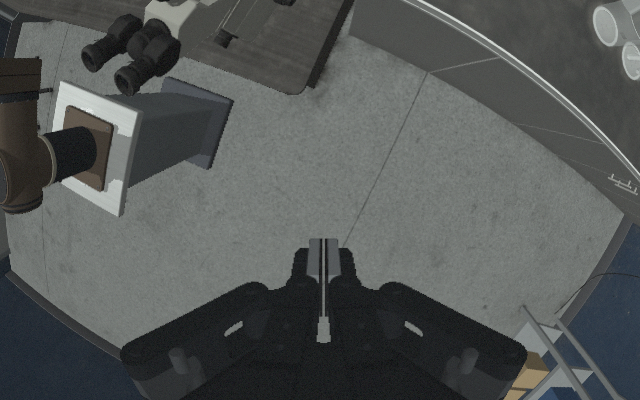

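View pics/scene1.png

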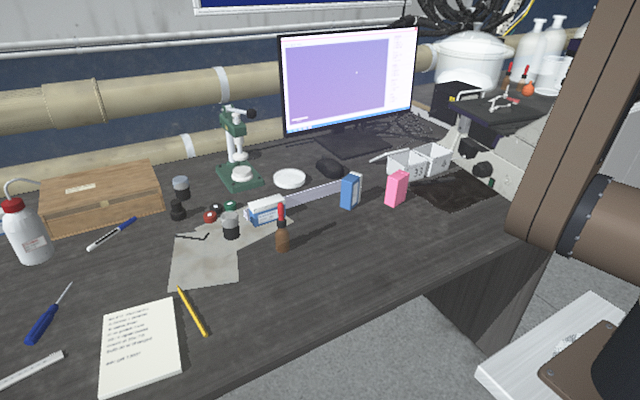

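View pics/top1.png

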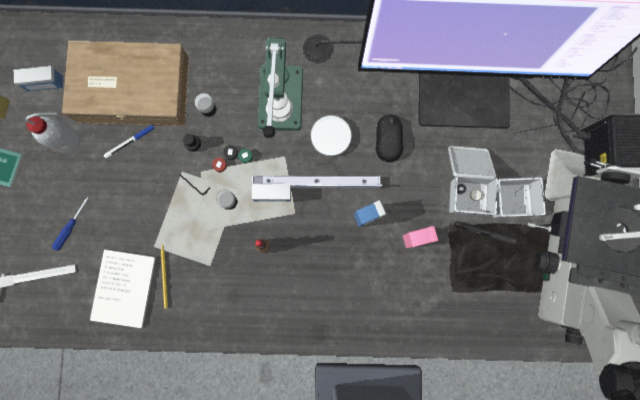

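```bash
cat >> h.py <<'E'
def wray(p,uv):
    K=p["mtx"];T=p["world_from_camera"];d=np.array([uv[0]-K[0,2],uv[1]-K[1,2]]);r=np.linalg.norm(d);th=r/K[0,0]
    c=np.array([np.sin(th)*d[0]/r,-np.sin(th)*d[1]/r,-np.cos(th)]);return T[:3,3],T[:3,:3]@c
E
python3 - <<'E'
from h import *
import pickle
t=pickle.load(open("top0.pkl","rb"))
w=dict(mtx=np.array([[309.7,0,323.19],[0,309.7,193.9],[0,0,1]]),world_from_camera=np.array([[ 0.39568002,0.87125807,0.29042502,0.33894717],[-0.91782497,0.38621982,0.09182359,-0.5853725],[-0.03216586,-0.30289209,0.95248188,0.64566028],[0,0,0,1]]))
def t2(o,d,e,f):
    s=np.linalg.lstsq(np.stack([d,-f],1),e-o,rcond=None)[0];a=o+d*s[0];b=e+f*s[1];return (a+b)/2,np.linalg.norm(a-b)
for u,v in(((612,388),(90,60)),((612,372),(120,25)),((618,395),(90,65)),((612,370),(128,30))):
    print(t2(*ray(t,u),*wray(w,v)))
for v in((90,60),(130,80),(180,0),(300,92)):
    o,d=wray(w,v)
    for z in(0,.3,.35,.4):print(v,z,(o+d*(z-o[2])/d[2]).round(3))
E
```

```text
(array([ 0.30455766, -0.26182954,  0.31068686]), np.float64(0.0425293880041909))
(array([ 0.34205837, -0.27414005,  0.28798754]), np.float64(0.006929752169683276))
(array([ 0.29718621, -0.26824679,  0.31467687]), np.float64(0.039115570887523654))
(array([ 0.34039393, -0.28181505,  0.27491905]), np.float64(0.011565507670707442))
(90, 60) 0 [0.231 0.047 0.   ]
(90, 60) 0.3 [ 0.281 -0.247  0.3  ]
(90, 60) 0.35 [ 0.29  -0.296  0.35 ]
(90, 60) 0.4 [ 0.298 -0.345  0.4  ]
(130, 80) 0 [ 0.217 -0.112  0.   ]
(130, 80) 0.3 [ 0.274 -0.332  0.3  ]
(130, 80) 0.35 [ 0.283 -0.368  0.35 ]
(130, 80) 0.4 [ 0.293 -0.405  0.4  ]
(180, 0) 0 [ 0.432 -0.172  0.   ]
(180, 0) 0.3 [ 0.389 -0.364  0.3  ]
(180, 0) 0.35 [ 0.381 -0.396  0.35 ]
(180, 0) 0.4 [ 0.374 -0.428  0.4  ]
(300, 92) 0 [ 0.325 -0.517  0.   ]
(300, 92) 0.3 [ 0.331 -0.549  0.3  ]
(300, 92) 0.35 [ 0.332 -0.554  0.35 ]
(300, 92) 0.4 [ 0.334 -0.559  0.4  ]
```

>>> jog_arm(targets="0 0 30 0 0 0 -1;10 38 0 0 0 0 -1;10 38 0 0 0 0 -1;12 38 0 0 0 0 -1;14 38 0 0 0 0 -1;14 38 0 0 0 0 -1;16 37 0 0 0 0 -1;16 37 0 0 0 0 -1;18 36 0 0 0 0 -1;18 36 0 0 0 0 -1")

```text
time: 2.52
eef_pos: [0.3911, -0.2726, 0.5084]
tcp_rot: [0.98, 0.195, -0.005, -0.031]
contact_force: [0.7, -0.6, 0.4]
opening: 0.004
```

```bash
python3 - <<'E'
from plant import *
import cv2
p=read_camera("wrist");cv2.imwrite("pics/wrist2.png",p["pixels"])
s=get_state();print(s["eef_pos"],s["tcp_rot"],s["opening"],s["qpos"],s["contact_force"])
E
```

```text
[ 0.39363872 -0.26660607  0.50923057] [ 0.97950864  0.19865861 -0.00313762 -0.03298097] -0.0005977367959372656 [-0.82469573 -0.20203111  1.59024073  0.02974557  1.8129377   0.35217255] [ 0.98213618  2.31979367 -0.81836118]
```

View pics/wrist2.png

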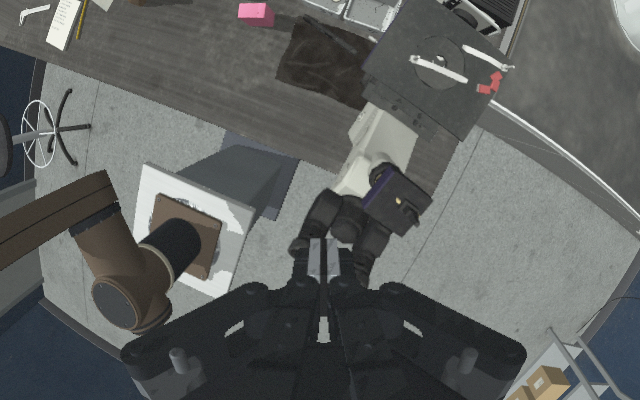

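>>> jog_arm(targets="14 38 5 0 0 0 -1;16 37 5 0 0 0 -1;26 32 0 0 0 0 -1;28 30 0 0 0 0 -1;28 30 -5 0 0 0 -1;30 28 -15 0 0 0 -1;28 26 -20 0 0 0 -1;28 26 -25 0 0 0 -1")

```text
time: 3.23
eef_pos: [0.5829, -0.0243, 0.4513]
tcp_rot: [0.98, 0.197, -0.005, -0.035]
contact_force: [0.8, -1.0, 0.4]
opening: -0.0
```

```bash
cat >> h.py <<'E'
from scipy.spatial.transform import Rotation as R
def corr(q,yaw):
    # rotvec (deg, world) taking q to tool-down with tool x axis at yaw
    D=R.from_quat([np.cos(yaw/2),np.sin(yaw/2),0,0]);return np.degrees((D*R.from_quat(q).inv()).as_rotvec())
E
python3 - <<'E'
from plant import *
from h import *
s=get_state();print(s["eef_pos"],s["qpos"],s["contact_force"],corr(s["tcp_rot"],.437),(np.array([.636,.027,.2])-s["eef_pos"])*1e3)
E
```

```text
[ 0.5828739  -0.02433321  0.45126419] [-0.24086283  0.01984657  1.48574851  0.05854266  1.67426297  0.93731258] [ 0.75652555 -0.97972427  0.40472662] [-3.738652   -1.41460317  2.25914401] [  53.12609639   51.33320902 -251.26419423]
```

>>> jog_arm(targets="20 20 -20 -3.7 -1.4 2.3 -1;20 17 -30 0 0 0 -1;15 10 -37 0 0 0 -1;5 3 -40 0 0 0 -1;0 0 -40 0 0 0 -1;0 0 -40 0 0 0 -1;0 0 -20 0 0 0 -1;0 0 0 0 0 0 -1")

```text
time: 3.9
eef_pos: [0.6376, 0.0347, 0.1967]
tcp_rot: [0.975, 0.224, -0.013, -0.004]
contact_force: [-0.9, -0.1, -1.3]
opening: -0.002
```

```bash
python3 - <<'E'
from plant import *
from h import *
s=get_state();print(s["eef_pos"],s["qpos"],s["contact_force"],corr(s["tcp_rot"],.437),(np.array([.638,.024,.075])-s["eef_pos"])*1e3)
p=read_camera("wrist");cv2.imwrite("pics/wrist3.png",p["pixels"])
E
```

```text
[0.63763056 0.0347482  0.19673545] [-1.03909417e-01  2.51135883e-01  1.68441324e+00 -8.60890567e-04
  1.23407865e+00  1.01541577e+00] [-0.9275036  -0.05156037 -1.26152507] [-0.13212718 -1.60153518 -0.84602878] [   0.36943899  -10.74819923 -121.73544996]
```

View pics/wrist3.png

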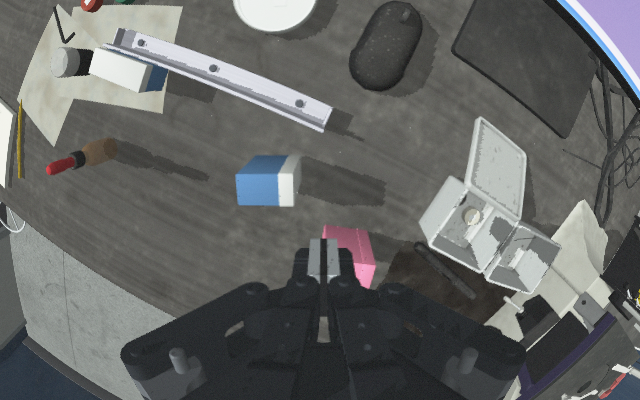

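>>> jog_arm(targets="0 -12 -20 0 -1.6 -0.8 -1;0 0 -38 0 0 0 -1;0 0 -38 0 0 0 -1;0 0 -23 0 0 0 -1;0 0 0 0 0 0 -1")

```text
time: 4.37
eef_pos: [0.6437, 0.0203, 0.0862]
tcp_rot: [0.976, 0.217, 0.01, 0.002]
contact_force: [-0.8, 0.3, -0.5]
opening: 0.004
```

```bash
python3 - <<'E'
from plant import *
from h import *
s=get_state();print(s["eef_pos"],s["contact_force"],corr(s["tcp_rot"],.437))
c=np.array([.6101,.0825]);z=np.array([.423,-.906]);e=s["eef_pos"][:2]-c;print("along",e@z,"lat",e@[z[1],-z[0]])
p=read_camera("wrist");cv2.imwrite("pics/wrist4.png",p["pixels"])
p=read_camera("scene");cv2.imwrite("pics/scene4.png",cv2.resize(p["pixels"][100:260,240:500],None,fx=3,fy=3))
E
```

```text
[0.64368709 0.02025572 0.08623985] [-0.77889237  0.260463   -0.53137674] [0.01447601 1.15709528 0.01459245]
along 0.0706006549286344 lat -0.004100574826366107
```

View pics/wrist4.png

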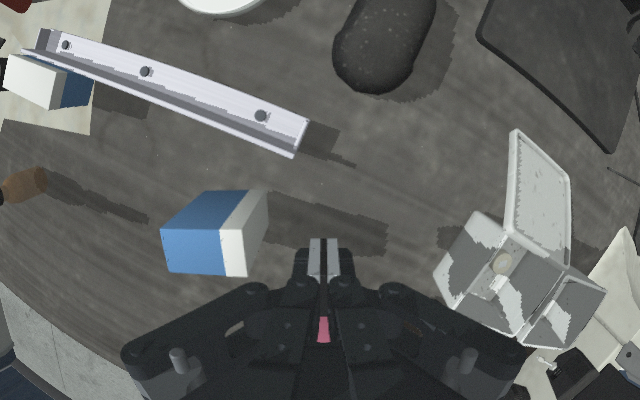

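View pics/scene4.png

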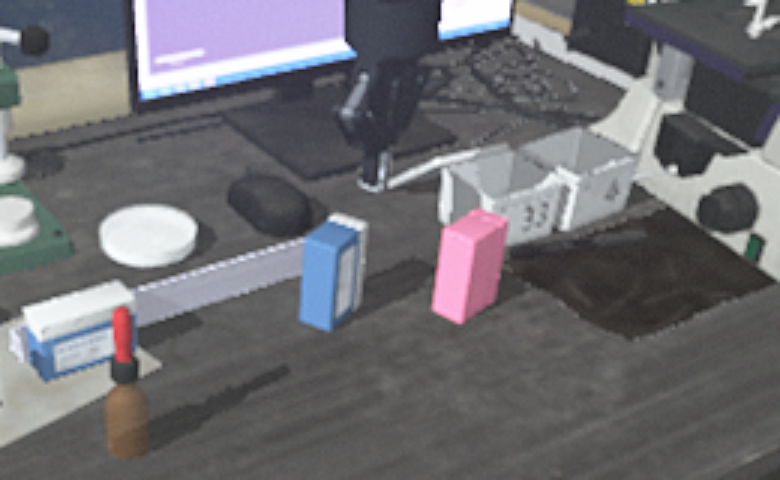

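>>> jog_arm(targets="-4 -2 -14 0 1.1 0 -1;-4 9 0 0 0 0 -1;-4 9 0 0 0 0 -1;-2 4.5 0 0 0 0 -1;0 0 0 0 0 0 -1")

```text
time: 4.88
eef_pos: [0.6386, 0.0417, 0.0879]
tcp_rot: [0.976, 0.216, 0.012, 0.004]
contact_force: [0.2, 0.5, 0.1]
opening: -0.001
```

```bash
cat > st.py <<'E'
from plant import *
from h import *
s=get_state();print(s["time"],s["eef_pos"],s["contact_force"],corr(s["tcp_rot"],.437))
c=np.array([.6101,.0825]);z=np.array([.423,-.906]);e=s["eef_pos"][:2]-c;print("along",e@z,"lat",e@[z[1],-z[0]])
E
python3 st.py
```

```text
4.8833 [0.63858337 0.04170143 0.08791081] [0.15400377 0.52117736 0.07556662] [0.17032977 1.43705331 0.03153813]
along 0.04901197077795982 lat -0.008548141741591636
```

>>> jog_arm(targets="-6 -4 -14 0 2 0 -1;-4 -2 -8 0 2 0 -1;0 0 0 0 0 0 -1")

```text
time: 5.13
eef_pos: [0.6287, 0.0365, 0.0671]
tcp_rot: [0.976, 0.218, -0.023, -0.003]
contact_force: [-0.5, -0.2, -0.5]
opening: -0.003
```

```bash
python3 st.py
```

```text
5.1333 [0.62865743 0.03653842 0.06710212] [-0.48778281 -0.15539934 -0.48462137] [ 0.21776054 -2.64969302 -0.12805339]
along 0.04949097984823452 lat 0.00262871747885353
```

>>> jog_arm(targets="-2 5 5 0 -2.5 0 -1;-2 5 2 0 0 0 -1;-2 5 0 0 0 0 -1;-2 5 0 0 0 0 -1")

```text
time: 5.47
eef_pos: [0.6233, 0.0527, 0.0747]
tcp_rot: [0.976, 0.217, -0.001, 0.005]
contact_force: [0.3, -4.4, 7.0]
opening: 0.001
```

```bash
python3 st.py
```

```text
5.4667 [0.62332053 0.05266546 0.07474978] [ 0.3060604  -4.38597621  7.03669848] [ 0.57070391 -0.00851834 -0.05659298]
along 0.03262238038870703 lat 0.0006422080960728052
```

```bash
cat > lk.py <<'E'
import sys
from plant import *
from h import *
k=sys.argv[1]
p=read_camera("scene");a=cv2.resize(p["pixels"][130:260,240:440],None,fx=2,fy=2,interpolation=2)
q=read_camera("top");b=cv2.resize(q["pixels"][150:280,240:440],None,fx=2,fy=2,interpolation=2)
r=read_camera("wrist");c=r["pixels"][:320,60:600];c=cv2.resize(c,None,fx=.6,fy=.6,interpolation=3)
im=np.zeros((260+c.shape[0],800,3),np.uint8);im[:260,:400]=a;im[:260,400:]=b;im[260:,:c.shape[1]]=c
cv2.imwrite(f"pics/lk{k}.png",im)
exec(open("st.py").read())
E
python3 lk.py 1
```

```text
5.6167 [0.62346089 0.05309759 0.07507647] [ 0.33808671 -4.29275007  6.62078348] [ 0.53071682  0.00354955 -0.0745046 ]
along 0.03229024112415689 lat 0.00033225638067268555
```

View pics/lk1.png

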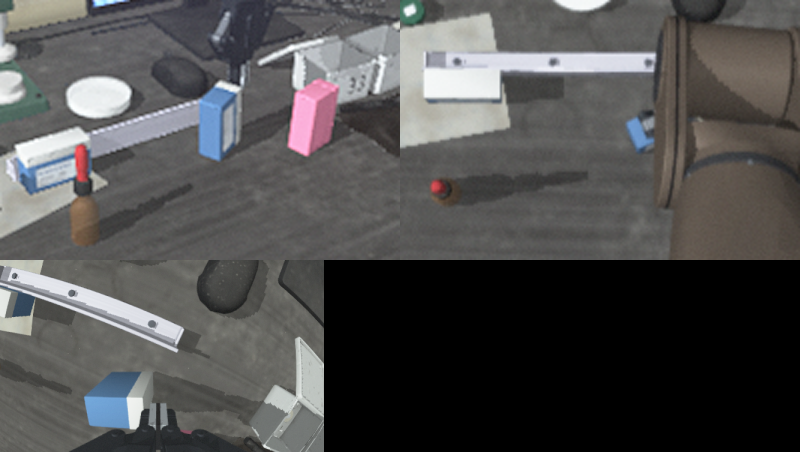

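>>> jog_arm(targets="7 -15 4 0 0 0 -1;2 -4 0 5.9 2.7 0 -1;0 0 0 5.9 2.7 0 -1;0 0 0 5.9 2.7 0 -1;0 0 0 5.9 2.7 0 -1;0 0 0 5.9 2.7 0 -1;0 0 0 0 0 0 -1")

```text
time: 6.2
eef_pos: [0.6372, 0.0306, 0.0833]
tcp_rot: [0.934, 0.211, -0.057, -0.281]
contact_force: [-1.0, -1.4, -1.2]
opening: -0.003
```

```bash
python3 lk.py 2
```

```text
6.35 [0.63679261 0.03370184 0.08521643] [-0.10125508  0.1357303  -1.00377233] [-30.2331265  -13.35926817  -0.67997654]
along 0.055502107943397286 lat -0.0035418804460339522
```

View pics/lk2.png

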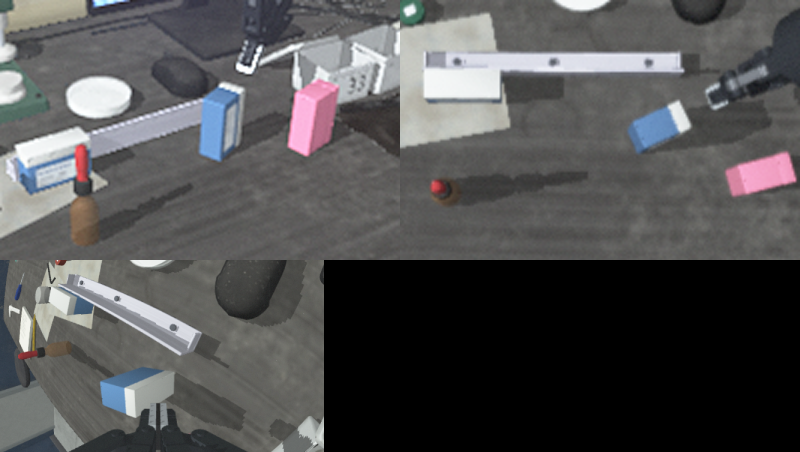

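>>> jog_arm(targets="-4 -2 -10 0 0 0 -1;-2 0 -5 0 0 0 -1;-2 5 0 0 0 0 -1;-2 5 0 0 0 0 -1")

```text
time: 6.68
eef_pos: [0.6256, 0.0445, 0.0704]
tcp_rot: [0.935, 0.216, -0.055, -0.276]
contact_force: [-0.2, -0.6, 0.3]
opening: 0.003
```

```bash
python3 st.py
```

```text
6.6833 [0.62555421 0.04446478 0.07044775] [-0.24056695 -0.6493755   0.25005678] [-29.91880901 -13.20790181  -0.94283048]
along 0.04099704016584968 lat 0.0020873788008892525
```

>>> jog_arm(targets="-2 5 1 0 0 0 -1;-2 5 1 0 0 0 -1;-2 5 1 0 0 0 -1;-2 5 0 0 0 0 -1")

```text
time: 7.02
eef_pos: [0.6162, 0.0687, 0.075]
tcp_rot: [0.935, 0.218, -0.055, -0.275]
contact_force: [0.5, -0.6, 0.8]
opening: 0.005
```

```bash
python3 lk.py 3
```

```text
7.1667 [0.61597344 0.06849196 0.0743945 ] [ 0.00366896 -0.0411379   0.17184097] [-29.84170857 -13.21393086  -1.14805987]
along 0.015175744842622506 lat 0.0006040654564131386
```

View pics/lk3.png

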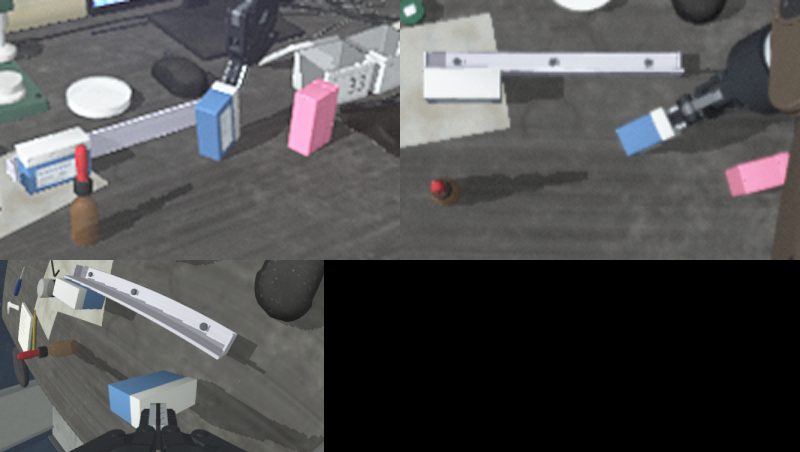

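Low force and the box is tipping. I'll continue.

>>> jog_arm(targets="-2 5 0 0 0 0 -1;-2 5 0 0 0 0 -1;-2 5 0 0 0 0 -1")

```text
time: 7.42
eef_pos: [0.6105, 0.0831, 0.0746]
tcp_rot: [0.935, 0.217, -0.055, -0.275]
contact_force: [0.6, -0.5, 0.3]
opening: 0.0
```

```bash
python3 lk.py 4
```

```text
7.5667 [0.61013025 0.0834319  0.07435325] [-0.20684836 -0.02782457  0.51821929] [-29.82068985 -13.17221653  -1.1023412 ]
along -0.000831507853654213 lat -0.0004215997966710002
```

View pics/lk4.png

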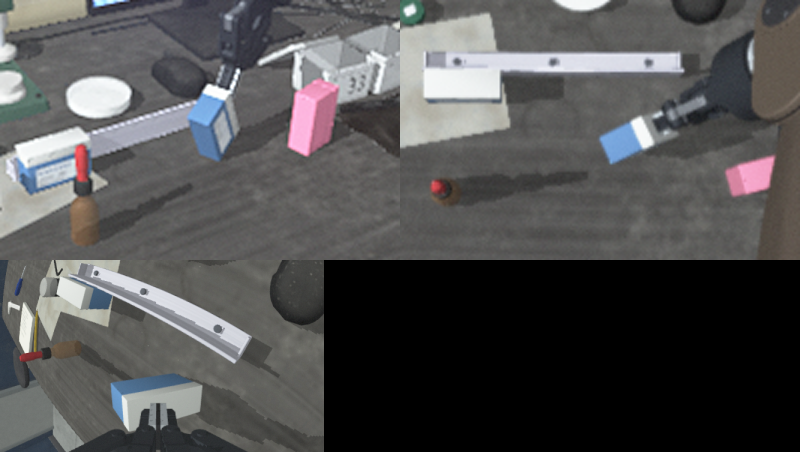

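>>> jog_arm(targets="-2 4 0 0 0 0 -1;-2 4 0 0 0 0 -1;-2 4 0 0 0 0 -1;-2 4 0 0 0 0 -1;0 0 0 0 0 0 -1")

```text
time: 7.98
eef_pos: [0.6012, 0.1007, 0.0739]
tcp_rot: [0.935, 0.217, -0.055, -0.275]
contact_force: [-0.4, -0.3, -0.7]
opening: -0.001
```

```bash
python3 lk.py 5
```

```text
8.1333 [0.60181916 0.09994502 0.07405297] [0.23655283 0.08240786 0.49004425] [-29.81001187 -13.15319061  -1.0298562 ]
along -0.01930798282378861 lat 0.00012319403260807238
```

View pics/lk5.png

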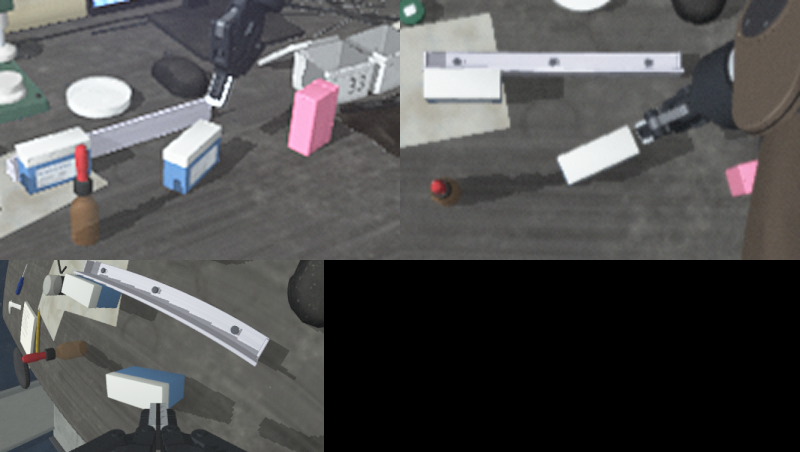

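>>> jog_arm(targets="8 -15 30 -5.9 -2.7 0 -0.3;0 0 30 -5.9 -2.7 0 -0.3;0 0 10 -5.9 -2.7 0 -0.3;0 0 0 -5.9 -2.7 0 -0.3;0 0 0 -5.9 -2.7 0 -0.3;0 0 0 0 0 -6 -0.3;0 0 0 0 0 -6 -0.3;0 0 0 0 0 -6 -0.3;0 0 0 0 0 -6 -0.3")

```text
time: 8.88
eef_pos: [0.6117, 0.0824, 0.1478]
tcp_rot: [1.0, 0.005, 0.006, 0.011]
contact_force: [0.2, 0.4, -0.2]
opening: 0.353
```

```bash
cat > box.py <<'E'
from plant import *
from h import *
import sys,pickle
p=read_camera("top");pickle.dump(p,open("t.pkl","wb"))
def lids(img):
    m=(img.min(2)>165).astype(np.uint8);return m
n,l,st,ce=cv2.connectedComponentsWithStats(lids(p["pixels"][150:300,240:440]))
for i in range(1,n):
    if st[i,4]>300:
        pts=np.argwhere(l==i)[:,::-1].astype(np.float32);r=cv2.minAreaRect(pts)
        b=cv2.boxPoints(r)+[240,150];P=np.array([atz(p,q,.052)for q in b])
        e1=P[1]-P[0];e2=P[2]-P[1];L=e1 if np.linalg.norm(e1)>np.linalg.norm(e2) else e2
        L=L*np.sign(L[1]);print("c",P.mean(0).round(4),"L,W",np.linalg.norm(e1).round(4),np.linalg.norm(e2).round(4),"ang from y deg",np.degrees(np.arctan2(L[0],L[1])).round(2))
        print(P[:,:2].round(4).tolist())
exec(open("st.py").read());print(corr(s["tcp_rot"],.0227))
cv2.imwrite(f"pics/b{sys.argv[1]}.png",cv2.resize(p["pixels"][150:300,240:440],None,fx=4,fy=4,interpolation=2))
E
python3 box.py 1
```

```text
c [0.6672 0.2444 0.052 ] L,W 0.2452 0.1236 ang from y deg -12.08
[[0.7018, 0.377], [0.7531, 0.1373], [0.6319, 0.1133], [0.5821, 0.35]]
c [0.578  0.1488 0.052 ] L,W 0.0726 0.0317 ang from y deg -24.86
[[0.5772, 0.1883], [0.6077, 0.1225], [0.5788, 0.1094], [0.5485, 0.1751]]
8.9333 [0.61176585 0.08237775 0.14787931] [-0.49258027 -0.20334639  0.45347891] [ 1.14095908  0.92047736 24.66064467]
along 0.0008154129983282219 lat -0.0014575531218294377
[1.2958395  0.6610125  0.92428657]
```

View pics/b1.png

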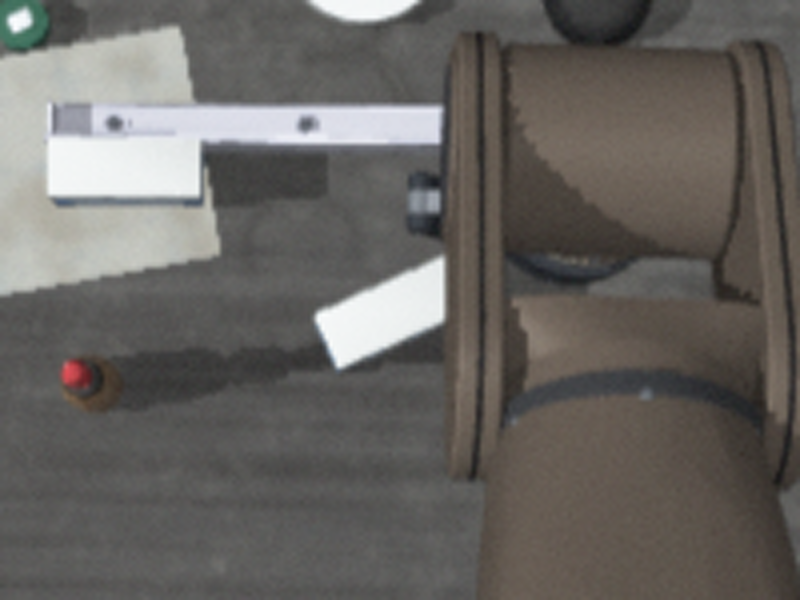

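>>> jog_arm(targets="-30 20 0 1.3 0.7 0.9 -0.1;-30 20 0 0 0 0 -0.1;-30 20 0 0 0 0 -0.1;-12 8 0 0 0 0 -0.1;0 0 -30 0 0 0 -0.1;0 0 -30 0 0 0 -0.1;0 0 -15 0 0 0 -0.1;0 0 0 0 0 0 -0.1")

```text
time: 9.6
eef_pos: [0.5096, 0.1511, 0.0744]
tcp_rot: [1.0, 0.018, 0.005, -0.001]
contact_force: [-0.9, -0.1, -0.1]
opening: 0.446
```

```bash
python3 lk.py 6; python3 box.py 2
```

```text
9.75 [0.51263919 0.15129697 0.07833419] [ 0.2716844  -0.20730646  0.21449792] [-0.34280018  0.94798731 23.04810372]
along -0.10355597649901302 lat 0.05919837936314032
c [0.6746 0.2149 0.052 ] L,W 0.3073 0.1238 ang from y deg -12.53
[[0.7014, 0.3779], [0.7681, 0.0779], [0.6467, 0.0537], [0.582, 0.3499]]
c [0.58   0.1453 0.052 ] L,W 0.0803 0.0312 ang from y deg -25.89
[[0.5766, 0.1881], [0.6116, 0.1159], [0.5834, 0.1025], [0.5486, 0.1746]]
9.8 [0.51317166 0.15134704 0.07898018] [ 2.10778748e-01 -4.58319660e-05  7.83742168e-01] [-0.369762    1.02622032 23.06296744]
along -0.10337610129228139 lat 0.05869477831278353
[-0.1497773   1.07305765 -0.67396293]
```

View pics/lk6.png

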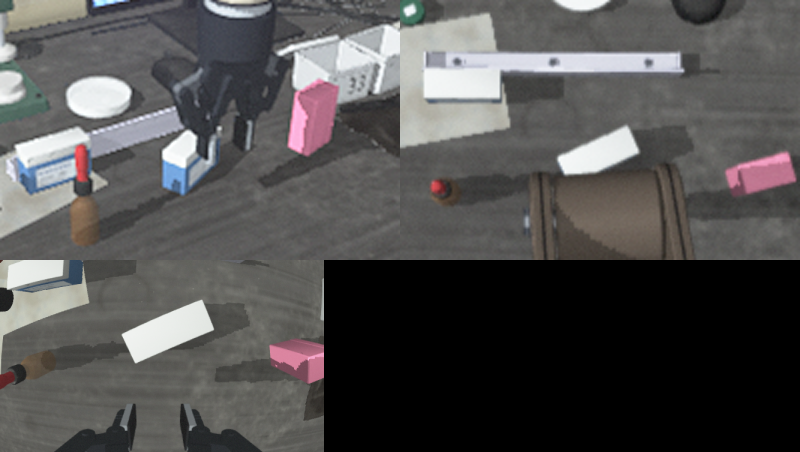

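>>> jog_arm(targets="0 0 -30 0 1 0 -0.1;0 0 -20 0 0 0 -0.1;0 0 -10 0 0 0 -0.1;0 0 -2 0 0 0 -0.1")

```text
time: 10.13
eef_pos: [0.5217, 0.1515, 0.0241]
tcp_rot: [1.0, 0.018, 0.01, -0.002]
contact_force: [-0.5, 0.4, 0.5]
opening: 0.448
```

```bash
python3 st.py
```

```text
10.1333 [0.52165502 0.15146467 0.02413363] [-0.52061276  0.41303492  0.50247389] [-0.46955479  1.04838919 23.02434124]
along -0.09989421871942995 lat 0.05095909770643032
```

>>> jog_arm(targets="8 0 -3 0 1 -0.7 -0.1;8 0 -1 0 0 0 -0.1;8 0 0 0 0 0 -0.1;8 0 0 0 0 0 -0.1;8 0 0 0 0 0 -0.1")

```text
time: 10.55
eef_pos: [0.5657, 0.1517, 0.0242]
tcp_rot: [1.0, 0.012, 0.003, -0.002]
contact_force: [-1.3, 0.6, 0.6]
opening: 0.448
```

```bash
python3 lk.py 7; python3 box.py 3
```

```text
10.7 [0.56562653 0.15164811 0.0240411 ] [ 0.07132973 -0.98355903 -0.92088068] [-0.34319268  0.30341991 23.68471711]
along -0.08146046953963842 lat 0.011043313249864918
c [0.6738 0.2146 0.052 ] L,W 0.3075 0.1238 ang from y deg -12.21
[[0.7016, 0.3776], [0.7667, 0.077], [0.6451, 0.0536], [0.582, 0.3503]]
10.75 [0.5647298  0.15164928 0.02356741] [ 0.76112037  0.90052477 -0.70134152] [-0.3214258   0.23017565 23.679801  ]
along -0.08184084186672708 lat 0.011855251971679547
[-0.26531573  0.2892937  -0.05774707]
```

View pics/lk7.png

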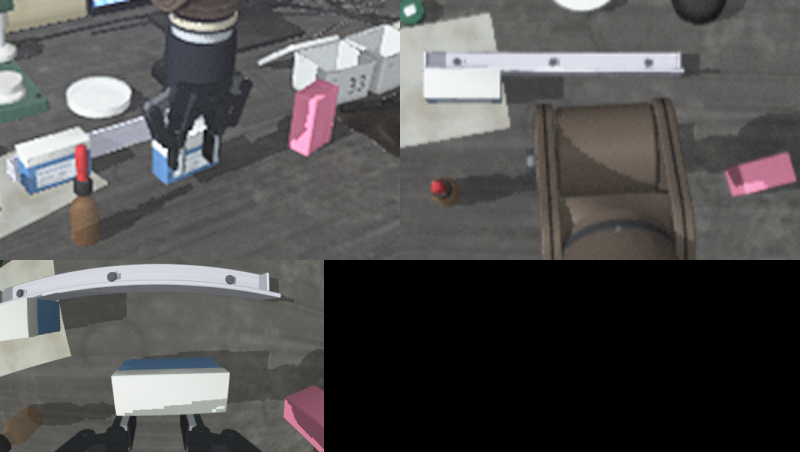

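>>> jog_arm(targets="8 0 0 0 0 0 -0.1;8 0 0 0 0 0 -0.1;8 0 0 0 0 0 -0.1;8 0 0 0 0 0 -0.1;8 0 0 0 0 0 -0.1;6 0 0 0 0 0 -0.1;4 0 0 0 0 0 -0.1")

```text
time: 11.33
eef_pos: [0.6162, 0.1518, 0.0229]
tcp_rot: [1.0, 0.012, -0.001, -0.002]
contact_force: [-1.6, 0.4, 0.9]
opening: 0.449
```

```bash
python3 lk.py 8
```

```text
11.4833 [0.61577845 0.15182663 0.0228014 ] [ 0.05925233  1.01631483 -0.03377344] [-0.22679796 -0.11047607 23.64475284]
along -0.06040793895347359 lat -0.034469836913002164
```

View pics/lk8.png

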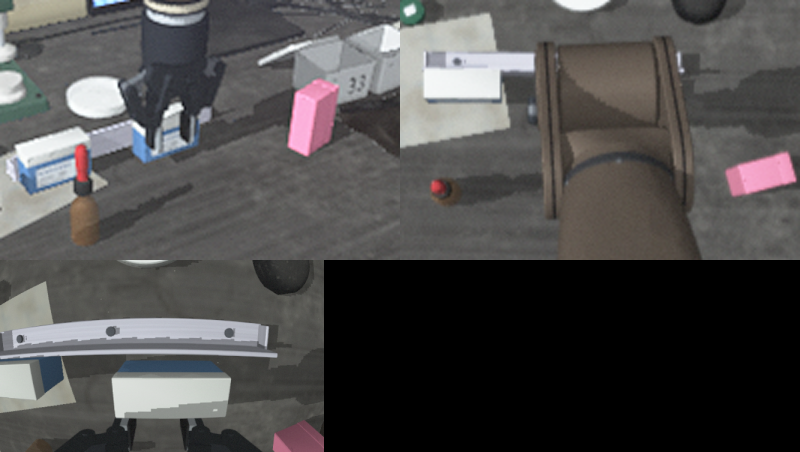

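>>> jog_arm(targets="-20 0 0 0 0 0 -0.1;0 0 35 0 0 0 -0.1;0 0 35 0 0 0 -1;8 -40 0 0 0 0 -1;20 -30 0 0 0 0 -1;20 -14 0 0 0 0 -1;0 0 0 0 0 0 -1;0 0 0 0 0 0 -1")

```text
time: 12.15
eef_pos: [0.6406, 0.0656, 0.0937]
tcp_rot: [1.0, 0.014, -0.001, -0.001]
contact_force: [-0.6, 0.3, -0.1]
opening: 0.003
```

```bash
python3 lk.py 9; python3 box.py 4
```

```text
12.3 [0.63947539 0.06696737 0.09317756] [-0.7336116  -0.05296758 -0.88777583] [-0.10633255 -0.19659103 23.26283205]
along 0.02649835253606548 lat -0.02004380183584494
c [0.6694 0.2342 0.052 ] L,W 0.2661 0.1237 ang from y deg -12.08
[[0.7018, 0.377], [0.7575, 0.1168], [0.6361, 0.0931], [0.5821, 0.35]]
c [0.6426 0.144  0.052 ] L,W 0.0797 0.0296 ang from y deg -1.66
[[0.6563, 0.1841], [0.6586, 0.1045], [0.629, 0.104], [0.6267, 0.1833]]
12.35 [0.63927229 0.06724554 0.09305463] [-0.26212963  0.61745983  0.05923757] [-0.10422457 -0.2152678  23.23647005]
along 0.02616042296032551 lat -0.019977455311347658
[-0.14527097 -0.18793603 -0.50113722]
```

View pics/lk9.png

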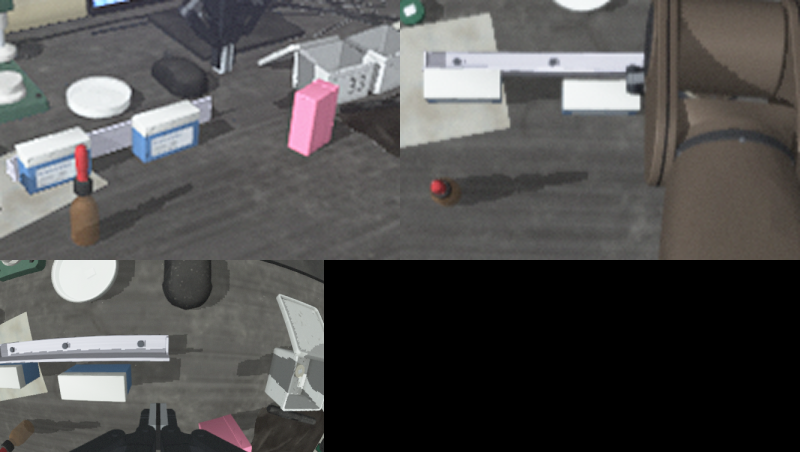

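>>> jog_arm(targets="3 5 0 6.8 0 0 -1;0 0 0 6.8 0 0 -1;0 0 0 6.8 0 0 -1;0 0 0 6.8 0 0 -1;0 0 -25 0 0 0 -1;0 0 -25 0 0 0 -1;0 0 -15 0 0 0 -1;0 0 -4 0 0 0 -1")

```text
time: 13.02
eef_pos: [0.639, 0.0825, 0.0239]
tcp_rot: [0.969, 0.022, 0.005, -0.248]
contact_force: [0.2, -0.2, -0.2]
opening: 0.001
```

```bash
python3 lk.py 10
```

```text
13.1667 [0.64093694 0.08233791 0.02680732] [-0.00253197 -0.66350244 -0.13335823] [-28.3581677   -5.43311622  21.85169932]
along 0.013190878668825299 lat -0.027869709112471636
```

View pics/lk10.png

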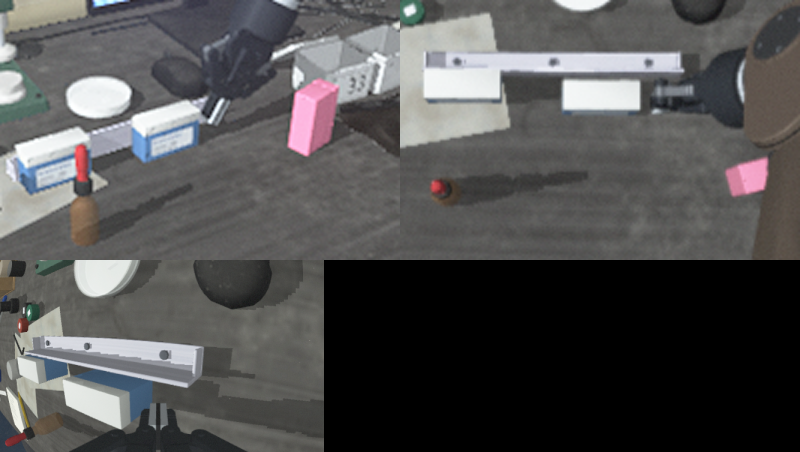

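>>> jog_arm(targets="0 7 -1 0 0 0 -1;0 7 0 0 0 0 -1;0 7 0 0 0 0 -1;0 7 0 0 0 0 -1;0 7 0 0 0 0 -1;0 7 0 0 0 0 -1")

```text
time: 13.67
eef_pos: [0.6453, 0.1283, 0.0327]
tcp_rot: [0.969, 0.025, 0.013, -0.246]
contact_force: [-1.2, -0.6, 1.1]
opening: -0.002
```

```bash
python3 lk.py 11; python3 box.py 5
```

```text
13.8167 [0.64491429 0.12833152 0.0322958 ] [ 0.35039788 -0.84380292  0.90210951] [-28.3393399   -4.82071273  21.57903846]
along -0.02679691061309347 lat -0.05092847477983072
c [0.6717 0.2241 0.052 ] L,W 0.287 0.1235 ang from y deg -12.08
[[0.7018, 0.377], [0.7619, 0.0963], [0.6407, 0.0729], [0.5824, 0.35]]
c [0.6438 0.1775 0.052 ] L,W 0.0796 0.0296 ang from y deg -1.66
[[0.6574, 0.2177], [0.6597, 0.1381], [0.6301, 0.1374], [0.6279, 0.2168]]
13.8667 [0.64491979 0.12779955 0.0321244 ] [-0.6631813   0.45982769 -0.02994477] [-28.33159896  -4.82526446  21.61298973]
along -0.026312625672464965 lat -0.05070843744920274
[-28.54498624   1.09823308  -1.62867444]
```

View pics/lk11.png

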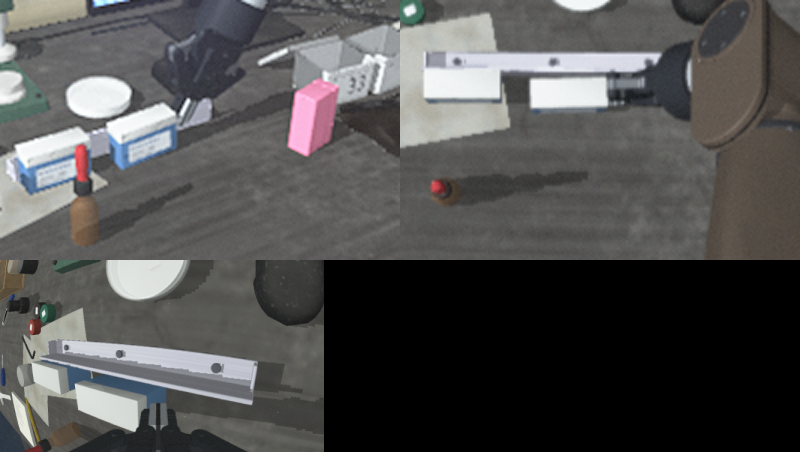

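>>> jog_arm(targets="0 -15 5 0 0 0 -1;0 -5 35 0 0 0 -1;0 0 35 -6.9 0 0 -1;-10 10 15 -6.9 0 0 -1;-20 30 0 -6.9 0 0 -0.1;-18 30 0 -6.9 0 0 -0.1;-8 10 0 -1 1 -1.6 -0.1;0 0 0 0 0 0 -0.1")

```text
time: 14.53
eef_pos: [0.5905, 0.176, 0.1294]
tcp_rot: [1.0, 0.001, 0.003, 0.009]
contact_force: [-0.2, -0.2, 0.2]
opening: 0.451
```

```bash
python3 st.py; python3 box.py 6
```

```text
14.5333 [0.5904772  0.17603958 0.12941581] [-0.20807924 -0.16003972  0.24560621] [ 0.9697935   0.60935378 24.95058431]
along -0.093047301050281 lat -0.02178898721203331
c [0.6545 0.3013 0.052 ] L,W 0.1376 0.1054 ang from y deg 87.37
[[0.5842, 0.3505], [0.7217, 0.3568], [0.7248, 0.2514], [0.5872, 0.2467]]
14.5833 [0.59112107 0.17522739 0.1294351 ] [ 0.08213338 -0.88065685  0.37652663] [ 0.90992636  0.64025197 24.94847911]
along -0.09203910491475925 lat -0.02202877135288861
[1.01411738 0.43596276 1.21157678]
```

>>> jog_arm(targets="-4 3 -30 1 0 1.2 -0.1;-3 0 -30 0 0 0 -0.1;-2 0 -30 0 0 0 -0.1;-2 0 -15 0 0 0 -0.1;0 0 -6 0 0 0 -0.1;0 0 0 0 0 0 -0.1")

```text
time: 15.08
eef_pos: [0.5861, 0.1661, 0.0169]
tcp_rot: [1.0, 0.007, 0.008, -0.001]
contact_force: [-0.1, -1.4, 0.7]
opening: 0.451
```

```bash
python3 lk.py 12;python3 -c "
from st import *
print(corr(s['tcp_rot'],.0227))"
```

```text
15.2333 [0.58814892 0.16739134 0.02003503] [ 0.0262942   0.09091499 -0.0939129 ] [-0.4496505   1.15382819 24.17366344]
along -0.08619686553970339 lat -0.016021358817009397
15.2333 [0.58814892 0.16739134 0.02003503] [ 0.0262942   0.09091499 -0.0939129 ] [-0.4496505   1.15382819 24.17366344]
along -0.08619686553970339 lat -0.016021358817009397
[-0.20122781  1.21260268  0.43693796]
```

View pics/lk12.png

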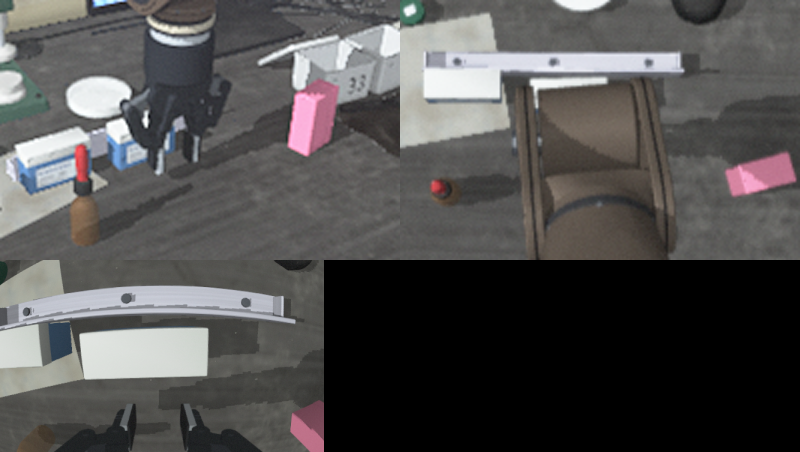

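>>> jog_arm(targets="8 10 0 0 1 0.4 -0.1;8 0 0 0 0 0 -0.1;8 0 0 0 0 0 -0.1;8 0 0 0 0 0 -0.1;6 0 0 0 0 0 -0.1;4 0 0 0 0 0 -0.1")

```text
time: 15.73
eef_pos: [0.6284, 0.1767, 0.0257]
tcp_rot: [1.0, 0.011, -0.007, -0.002]
contact_force: [-17.2, -0.5, 13.5]
opening: 0.448
```

```bash
python3 st.py
```

```text
15.7333 [0.62838238 0.17667666 0.02568851] [-17.23764812  -0.54024458  13.46416599] [-0.03272508 -0.83167751 23.79932141]
along -0.07759060428433355 lat -0.05640055852455381
```

```bash
python3 lk.py 13
```

```text
15.8833 [0.62835956 0.17666304 0.02568749] [-12.86402715  -0.91169898   9.71079367] [-0.0377254  -0.74964089 23.78694479]
along -0.07758791979015421 lat -0.05637412563725642
```

View pics/lk13.png

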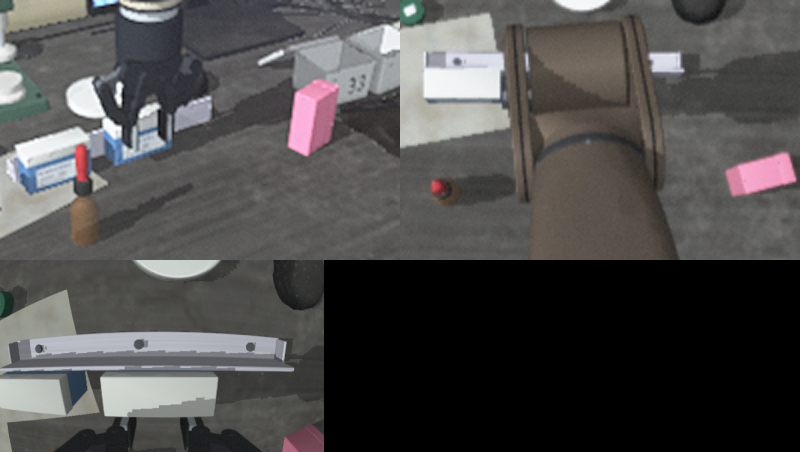

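>>> jog_arm(targets="-8 0 0 0 0 0 -0.1;-25 0 0 0 0 0 -0.1;-25 0 0 0 0 0 -0.1;0 0 40 0 0 0 -0.1;0 0 40 0 0 0 -0.1;-20 -30 30 0 0 0 -0.1;-20 -35 10 0 0 0 -0.1;-20 -35 10 0 0 0 -0.1;-20 -35 0 0 0 0 -0.1;0 0 0 0 0 0 -0.1")

```text
time: 16.72
eef_pos: [0.4869, 0.0401, 0.1572]
tcp_rot: [1.0, 0.014, -0.003, 0.001]
contact_force: [0.5, 0.2, -1.9]
opening: 0.452
```

```bash
python3 box.py 7;python3 lk.py 14
```

```text
c [0.6743 0.2147 0.052 ] L,W 0.3073 0.1238 ang from y deg -12.4
[[0.7016, 0.3776], [0.7675, 0.0775], [0.6461, 0.0537], [0.582, 0.3499]]
16.7667 [0.48883448 0.04159759 0.15818099] [-0.32331531  0.23878962  0.82708158] [ 0.06692025 -0.08334657 23.42418647]
along -0.014237728519389366 lat 0.12716828033843913
[ 0.0480116  -0.09466592 -0.31344816]
16.9167 [0.48973706 0.04434062 0.15712073] [-0.02491709  0.80142265 -0.03698006] [ 0.0272291  -0.22761216 23.19550035]
along -0.016341122319986048 lat 0.12519024375726656
```

View pics/b7.png

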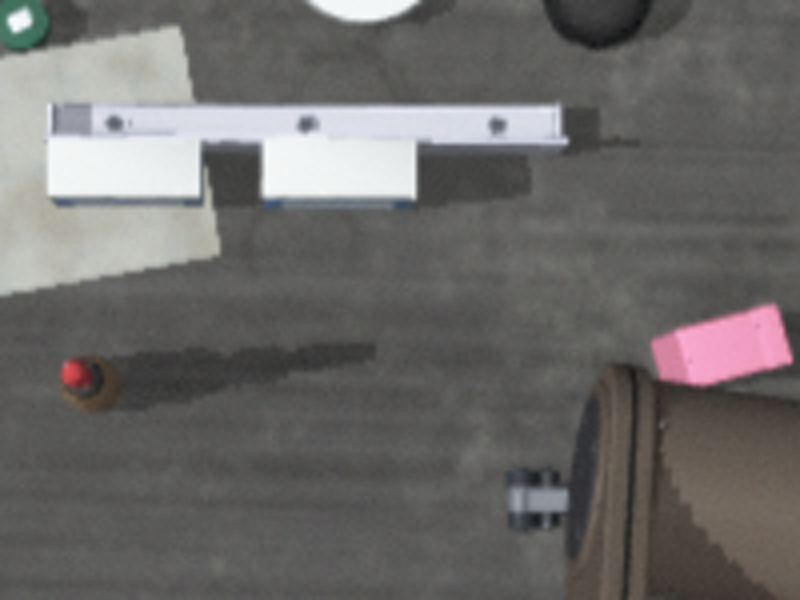

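View pics/lk14.png

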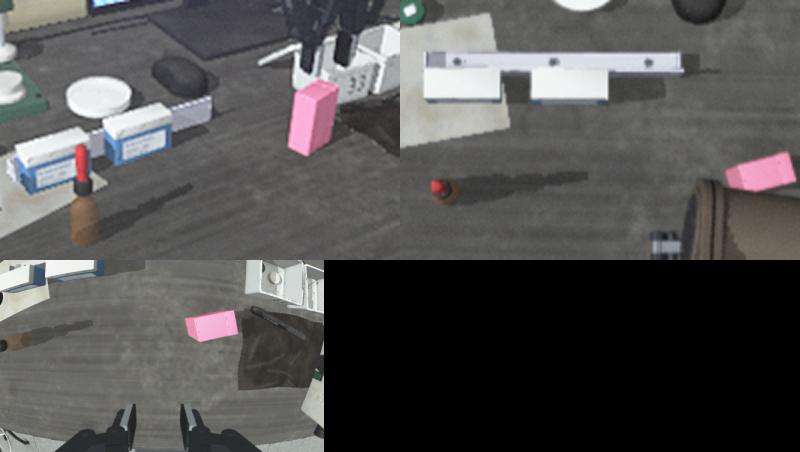

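```bash
python3 - <<'E'
import pickle
from h import *
p=pickle.load(open("t.pkl","rb"));g=p["pixels"].min(2).astype(float)
def edge(u):
    col=g[185:210,u]
    for i in range(len(col)-1):
        if col[i]>=150>col[i+1]: return 185+i+(col[i]-150)/(col[i]-col[i+1])
for us in(range(255,289,3),range(308,342,3)):
    P=np.array([atz(p,(u,edge(u)),.052) for u in us]);k=np.polyfit(P[:,1],P[:,0],1)
    print("deg",np.degrees(np.arctan(k[0])).round(2),"x at y=.2485",np.polyval(k,.2485).round(4),"res",np.std(P[:,0]-np.polyval(k,P[:,1])).round(4))
t0=pickle.load(open("top0.pkl","rb"))
d=cv2.absdiff(t0["pixels"],p["pixels"])[150:260,190:290];print("diff left area",d.max(2).astype(int).mean(), (d.max(2)>40).sum())
E
```

```text
deg -1.5 x at y=.2485 0.6354 res 0.0002
deg -1.91 x at y=.2485 0.6348 res 0.0001
diff left area 2.9551818181818184 0
```

```bash
python3 -c "
from plant import *
print(sign_off())"
```

```text
the job is handed in; nothing more can be done
None
```

The blue slide box now lies on its base with the lid up. Its long side is flush against the stop, about 28 mm to the right of the other slide box. I only pushed it, and handed the job in at about 17 s.

**How it went:**
- **First push failed:** with the gripper vertical, the fingers pressed down on the box's top edge (about 7 N) and it would not tip. I backed off, tilted the tool about 30° and toppled the box cleanly.
- **Moving it to the stop:** I squared the box up with both fingers and slid it toward the stop. I then pushed its end to bring it nearer the other box and pressed it against the stop with about 17 N.

**Last checks, top camera:**
- **Flush:** the box's front lid edge lines up with the other box's to within 1 mm. Its angle is -1.9°, against -1.5° for the other box and -1.3° measured for the stop. The 0.4° difference between the boxes is about 0.6 mm over the box's length, roughly what the camera can resolve.
- **Other things:** before and after pictures of the area with the other box, the dropper bottle and the canister show no difference.
- **Robot:** the arm was clear and touching nothing when I handed in.

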